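# Press a dropper-bottle cap home with one turn of the handwheel

### The job

Lay the dropper bottle with the loose cap from its rest onto the rails of the cap press, between the anvil and the ram, with its cap towards the ram, and let it go. Then take the handwheel by its upright grip and wind it anticlockwise through its one revolution, so that the ram presses the cap on and draws back; when the wheel comes up against its end stop, lean on the grip with about 15 N for a second, then let go. Never push the grip along with 20 N or more, and leave the other things on the bench alone.

Things in the scene. Friction and masses are not known exactly. Their poses are not given: they have to be found in the camera images.
- press: White and grey bench cap press, fixed, foot 110 x 295 mm. Origin on the bench below the ram's line; y runs left along that line, z up. Along y (mm): anvil block (88 high) with its face at -78; two steel rails 24 apart that carry a lying bottle with its axis at x = 0, 60 high; ram face at 25; housing 58 to 162, 100 high, the handwheel on top, axis at y = 110.
- cradle (a point): Where the middle of the bottle goes: on the ram's line (x = 0), 60 mm above the bench, 26 mm from the anvil's face; a bottle lying here touches the anvil with its base and its loose cap ends 15 mm short of the ram. It may lie up to 12 mm nearer the ram: the ram pushes it along. Axes as the press.
- handwheel (a joint): Angle (rad) of the horizontal handwheel, growing anticlockwise from above. Rigid stops at 0 and 6.283, one revolution apart; it is left a little past 0. Friction about 4 N at the grip, more while the ram presses; stays where left. At 0 the grip is on the press's -x side of the axis. One turn drives the ram 21.5 mm to the anvil (furthest at 3.14) and back.
- wheel_hub (a point): Centre of the cap on the handwheel's hub, on its upright axis. The dark steel wheel is 160 mm across.
- grip_mid (a point): Middle of the upright light-wood grip on the crank arm, a cylinder 24 mm in diameter, 65 mm from the wheel's axis; its top is 28 mm above this point and the flat steel arm 30 mm below. It turns freely on its own pin.
- bottle_mid (a point): Middle of the white dropper bottle that lies on the rest: 38 mm in diameter, body 52 mm long, 88 mm over all with its loose cap. This point is on its axis, 26 mm from its base; its y axis points along the bottle to the cap. About 80 g.
- cap (a joint): How far the cap has been pressed down the bottle's neck (m): 0 loose, 0.0065 as the press leaves it. It takes about 9 N to move it.
- rest: Grey bottle rest fixed to the bench, 60 x 90 mm, with two rails that carry the bottle with its axis 48 mm above the bench. Origin under its centre, y along the rails towards the bottle's cap.
- bottle_a: Bystander: a standing, capped white dropper bottle, 38 mm diameter, 81 mm high, origin under its centre.
- bottle_b: Bystander: a standing, capped white dropper bottle, 38 mm diameter, 81 mm high, origin under its centre.
- mortar: Bystander: a white mortar, 100 mm across, 60 mm high, origin under its centre.
- measure: Bystander: a clear measuring cup, 50 mm across, 50 mm high, origin under its centre.
- pestle: Bystander: a white pestle lying down, 120 mm long, origin at its thick end.
- spare_cap: Bystander: a white bottle cap standing on the bench, 26 mm across, 20 mm high, origin under its centre.
- crank_arm (a joint): How far (rad) the wheel's sprung crank arm, which carries the grip, leads the wheel: 0 unloaded, positive while the grip is pushed anticlockwise. It bends by 0.0154 rad (1 mm at the grip) for each 10 N pushed along the circle at the grip, so 20 N reads 0.031.
- cap_end (a point): Centre of the outer end of the bottle's cap (26 mm across), 62 mm from the bottle's middle while the cap is loose.
Things that resemble listed ones, but are neither listed nor needed, are in the scene too. What is shaped like the part that bears bottle_mid but pink, red or yellow is not meant.

How it is judged:
By the outcome, as a careful person would: the job done as asked, in the order asked, and still so for the second after the job is handed in, with the robot touching nothing.
It also fails if it takes over 72 s, if anything falls off the work surface, if the arm or the gripper's body presses on something with over 40 N, if the wrist force passes 120 N, or if a joint passes its speed limit or range.

### The arm

A 6-joint arm with a two-finger parallel gripper is mounted at the origin on the work surface. World frame = base frame: x ahead of the robot, y to its left, z up, the work surface at z = 0. Lengths are in m, angles in rad, forces in N, time in s.
With the tool pointing down it reaches from about 0.375 to 0.975 m from the base axis. Payload 3.8 kg.
Tool frame: the origin (TCP) lies midway between the tips of the shut fingers; the grasp point (between the pads) lies 19 mm behind it; x points along the fingers, y is the direction in which the jaws open and shut, and the axes are right-handed (so a half turn about x gives the same grasp; the last joint's range is limited). The gripper opens to 88 mm and grips with 3 to 60 N. Pads are 18 mm wide; open, the fingers measure 123 mm over their backs; the gripper's body (75 mm by 187 mm) begins 45 mm behind the grasp point.
Start: joints at [1.2, 0.264, 1.604, -0, 1.274, -0.037], TCP at [0.221, 0.638, 0.239] pointing down, gripper open.
Joint ranges: [-2.63, 2.63], [-0.94, 2.18], [0.31, 2.57], [-1.31, 4.45], [0, 2.66], [-2.55, 2.55]. Speed limits (rad/s): [2.57, 2.57, 3.14, 3.14, 3.14, 3.14].

### API

Orientations are given as a rotation vector (axis times angle).
In Python, from cell import manip, inverse_kinematics, cams, order gives the robot as it stands. Calls block until the motion is done:
- manip.move_pose(position, orientation): joint-space move of the TCP to a pose.
- manip.move_linear(position, rate=0.15, rot=None): straight line of the TCP; rot=None keeps the orientation; rate is the mean speed in m/s.
- manip.set_joints(angles): joint-space move.
- manip.set_gripper(opening, force=None): finger opening in m; force is the grip in N (None keeps the last); returns when the fingers have stopped.
- manip.dwell(seconds).
- inverse_kinematics(position, orientation): joint angles nearest the present ones, or None.
- manip.state(): the state.
- cams.capture(name): name is "side" or "top"; returns a dict with "image" (384x512x3 uint8, blue, green, red), "z_map" (384x512 float32, m along the optical axis (not along the pixel's ray), 0 where there is no reading), "intrinsics" (3x3 intrinsics, pixels), "position" and "orientation" of the camera in the world. Camera axes: x right, y down, z forward; pixel columns grow to the right and rows downward; lengths in m; the calibration is good to about 2 mm. A picture is of the moment at which its call begins.
A pose or a line that the arm cannot do raises manip.IKError and nothing moves.
- order.close_job(): hands the job in, once; it reports no verdict.
The state is a dict: "clock": time; "joint_pos": joint angles; "joint_velocities": joint speeds; "tau": joint torques, N m; "tool_pos": TCP position; "tcp_rot": TCP orientation; "contact_force": force on the tool from outside, world axes, zero at the start; "moment": the same for the moment, N m; "gripper_width": finger opening in m.
Only numpy, scipy, OpenCV 4.12 (cv2) and the standard library are available. Lean on these libraries where they do the work, as an engineer would, in place of code of your own. Each camera call takes 0.05 s, during which the arm holds its last target. There are 200 camera calls.

## Working session

There is one attempt and no reset: what is moved stays moved. The work goes in short steps, each a Python script; the robot and the scene stay as the last script left them, time stands still between calls to the robot, and variables do not carry over. Pictures are saved under pics/ and viewed, on a budget of 10 in all, crops included, one or two more only if the job needs it, and the job is handed in when it is done.

```bash
ls; mkdir -p pics; python3 - <<'E'
from cell import manip,cams
import cv2,numpy as np
for n in("top","side"):
    c=cams.capture(n); cv2.imwrite(f"pics/{n}0.png",cv2.resize(c["image"],(800,600),interpolation=cv2.INTER_CUBIC)); np.savez(f"{n}0.npz",**c)
    print(n,c["position"],c["orientation"],c["intrinsics"].tolist())
print(manip.state())
E
```

```text
pics
top [0.20208541 0.01707999 1.78945088] [-2.13302988  2.15645299 -0.17193747] [[499.4227749860625, 0.0, 260.69621437145804], [0.0, 499.4227749860625, 190.2468491923854], [0.0, 0.0, 1.0]]
side [ 0.28035712 -1.00420709  0.69127861] [-2.08813758  0.18113497 -0.10075866] [[459.91507313336126, 0.0, 260.9940837242108], [0.0, 459.91507313336126, 185.6159934948858], [0.0, 0.0, 1.0]]
{'clock': 0.1, 'joint_pos': array([ 1.20010986e+00,  2.64649512e-01,  1.60522710e+00,  6.98628914e-06,
        1.27367862e+00, -3.68513501e-02]), 'joint_velocities': array([-0.0004424 , -0.00229253, -0.0017406 ,  0.00096454,  0.00045042,
        0.00020287]), 'tau': array([ 1.09862794e-03, -5.03614247e+01, -3.58071470e+01,  7.29014352e-02,
        2.32445053e-02, -5.90878471e-05]), 'tool_pos': array([0.22091634, 0.63715754, 0.23753715]), 'tcp_rot': array([ 0.26047507,  1.55527795, -0.26350365]), 'contact_force': array([-0.68530724, -0.39383433,  1.16596778]), 'moment': array([ 0.02947778,  0.04146827, -0.00280061]), 'gripper_width': 0.08782787691094356}
```

View pics/top0.png

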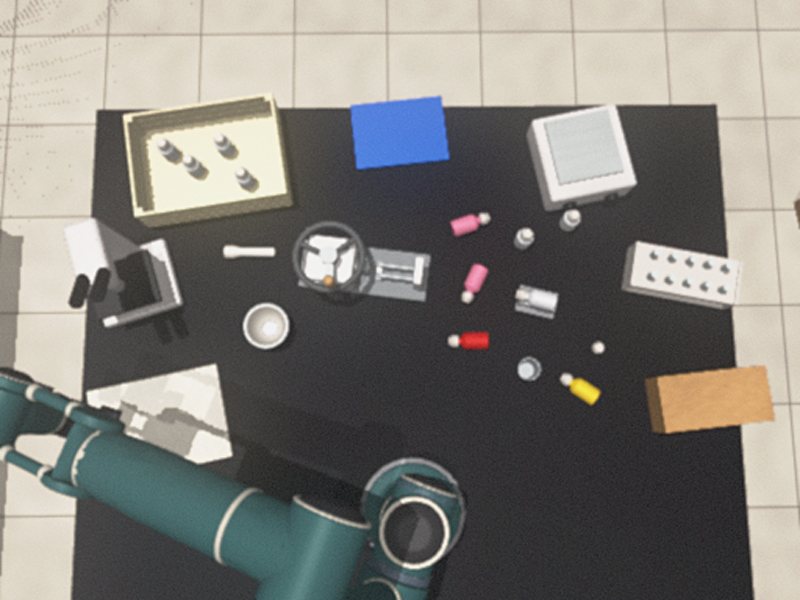

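View pics/side0.png

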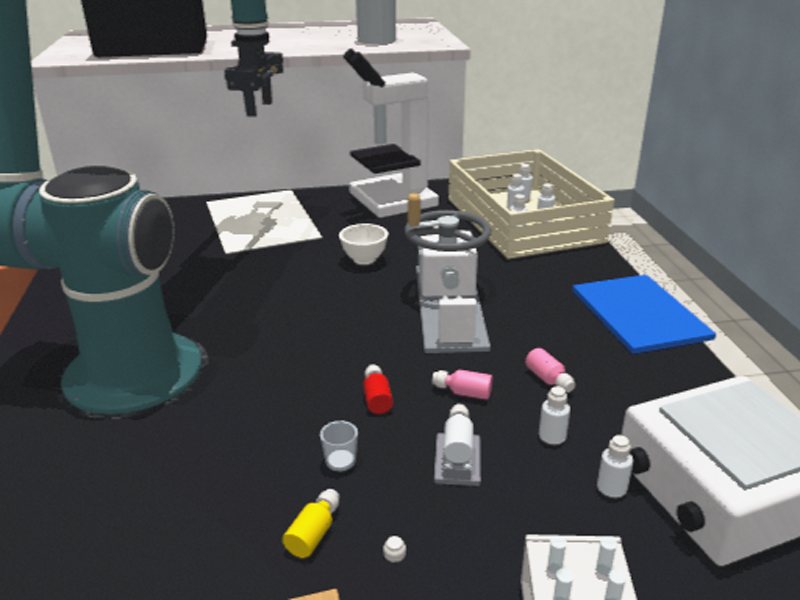

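Top view (800x600): bottle on rest at about (540,300) with its cap to the left; press at (365,265), grip at (328,281), hub (330,255). Side view agrees: bottle (459,435), grip (414,208). Next I'll enlarge and use the depth.

```bash
cat > h.py <<'E'
import numpy as np,cv2
from scipy.spatial.transform import Rotation as R
def cloud(c):
    K=c["intrinsics"];z=c["z_map"];v,u=np.mgrid[:z.shape[0],:z.shape[1]]
    P=np.stack([(u-K[0,2])*z/K[0,0],(v-K[1,2])*z/K[1,1],z],-1)
    W=P@R.from_rotvec(c["orientation"]).as_matrix().T+c["position"]; W[z==0]=np.nan
    return W
def ray(c,u,v,h):  # pixel -> point at height h
    K=c["intrinsics"];d=R.from_rotvec(c["orientation"]).apply([(u-K[0,2])/K[0,0],(v-K[1,2])/K[1,1],1]);p=c["position"]
    return p+d*(h-p[2])/d[2]
def proj(c,p):
    K=c["intrinsics"];q=R.from_rotvec(c["orientation"]).inv().apply(np.asarray(p)-c["position"])
    return (K@(q/q[2]))[:2]
E
python3 - <<'E'
from h import *
t=np.load("top0.npz");s=np.load("side0.npz")
T=cloud(t);S=cloud(s)
k=lambda u,v:(u/1.5625,v/1.5625)
a=cv2.resize(t["image"][138:203,183:365],None,fx=4.39,fy=4.39,interpolation=cv2.INTER_CUBIC)
b=cv2.resize(s["image"][120:230,255:330],None,fx=2.7,fy=2.7,interpolation=cv2.INTER_CUBIC)
b2=cv2.resize(s["image"][250:315,265:325],None,fx=4.5,fy=4.5,interpolation=cv2.INTER_CUBIC)
print(a.shape,b.shape,b2.shape)
im=np.zeros((600,800,3),np.uint8);im[:a.shape[0],:a.shape[1]]=a[:,:800];im[290:290+b.shape[0],:b.shape[1]]=b;im[290:290+b2.shape[0],300:300+b2.shape[1]]=b2
cv2.imwrite("pics/crop.png",im)
for nm,u,v in [("bench",400,400),("bottle",543,299),("cap",522,294),("hub",330,255),("grip",328,281),("anvil",421,270),("rest corner",556,315)]:
    x,y=k(u,v);print(nm,T[round(y),round(x)].round(4))
for nm,u,v in [("bottle",459,435),("base",459,452),("grip",414,205),("hub",449,222),("anvil",457,320)]:
    x,y=k(u,v);print("side",nm,S[round(y),round(x)].round(4))
# bottle by cloud
for nm,W in(("top",T),("side",S)):
    c=k(540,300) if nm=="top" else k(459,435)
    p0=W[round(c[1]),round(c[0])]
    m=(np.linalg.norm(W[...,:2]-p0[:2],axis=-1)<.08)&(W[...,2]>.045)
    q=W[m];print(nm,len(q),q.min(0).round(4),q.max(0).round(4))
    top=q[q[:,2]>.058];mu=top.mean(0);e=np.linalg.svd(top[:,:2]-mu[:2],full_matrices=False)[2][0];print(mu.round(4),e,np.percentile((top[:,:2]-mu[:2])@e,[0,100]))
E
```

```text
(285, 799, 3) (297, 202, 3) (292, 270, 3)
bench [0.2422 0.0228 0.0005]
bottle [ 0.463  -0.3018  0.0624]
cap [ 0.4733 -0.2523  0.0676]
hub [0.5501 0.1702 0.1465]
grip [0.482  0.1678 0.2043]
anvil [ 0.5253 -0.0254  0.0867]
rest corner [ 0.4309 -0.3393  0.0074]
side bottle [ 0.4655 -0.3154  0.0658]
side base [ 0.4626 -0.3297  0.0498]
side grip [0.4918 0.1599 0.1835]
side hub [0.5565 0.1644 0.1428]
side anvil [ 0.5288 -0.0285  0.0537]
top 231 [ 0.4395 -0.3266  0.0453] [ 0.4864 -0.2401  0.0795]
[ 0.4626 -0.2923  0.0645] [0.21997333 0.97550589] [-0.03403898  0.04969739]
side 492 [ 0.4433 -0.3336  0.0452] [ 0.4915 -0.2413  0.0692]
[ 0.4663 -0.3014  0.0636] [-0.24889307 -0.96853097] [-0.0552713   0.02995826]
```

View pics/crop.png

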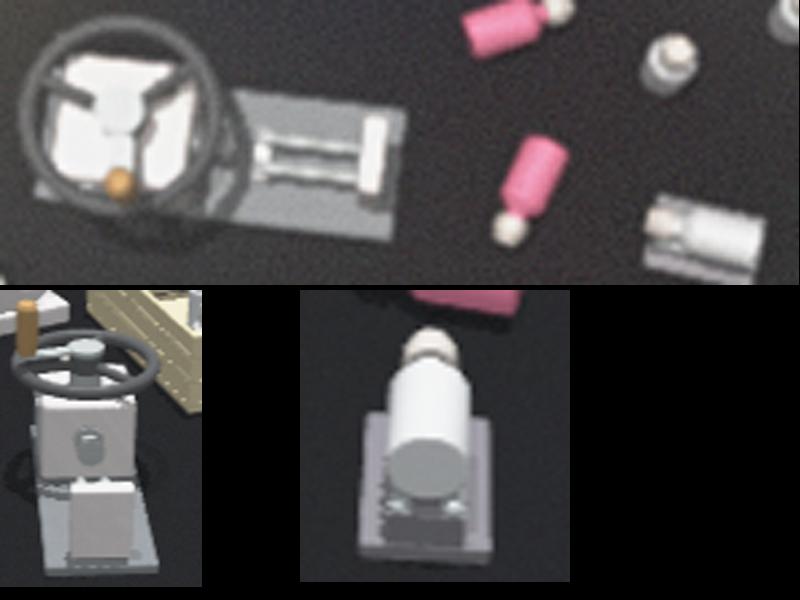

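Crop: hub at (118,107), grip top at (120,182), rails (262,152)→(362,165), anvil (374,161), bottle cap (660,220) to base (763,240). I'll fit shapes to the depth of both cameras.

```bash
cat > fit.py <<'E'
from h import *
from scipy.optimize import least_squares
def cyl(q,s0,s1,r):
    d=np.stack([np.hypot(q[:,0],q[:,2])-r,np.maximum(s0-q[:,1],q[:,1]-s1)],1)
    return np.linalg.norm(np.maximum(d,0),axis=1)+np.minimum(d.max(1),0)
def fit_bottle(W,p0,yaw0,zax,fitz=False,cap=True,rad=.075):
    p0=np.array(p0)
    m=(np.linalg.norm(W[...,:2]-p0[:2],axis=-1)<rad)&(W[...,2]>zax+.003)&(W[...,2]<zax+.03)
    q=W[m]
    def f(x):
        c,s=np.cos(x[2]),np.sin(x[2]); d=q-[x[0],x[1],zax+x[3]*fitz]  # y axis dir = (-s,c)
        l=np.stack([d[:,0]*c+d[:,1]*s,-d[:,0]*s+d[:,1]*c,d[:,2]],1)
        g=cyl(l,-.026,.026,.019)
        return np.minimum(g,cyl(l,.042,.062,.013)) if cap else g
    r=least_squares(f,[p0[0],p0[1],yaw0,0],loss="soft_l1",f_scale=.002)
    return r.x,np.median(abs(f(r.x))),len(q)
E
python3 - <<'E'
from fit import *
t=np.load("top0.npz");s=np.load("side0.npz");T=cloud(t);S=cloud(s)
for n,W in(("top",T),("side",S)):
    print(n,"bottle",*fit_bottle(W,(.464,-.305),-.22,.048,True))
    im=dict(top=t,side=s)[n]["image"].astype(int)
    wood=(im[...,2]-im[...,0]>40)&(np.linalg.norm(W[...,:2]-[.485,.165],axis=-1)<.04)&(W[...,2]>.13)
    g=W[wood];print(n,"grip",len(g),g.mean(0).round(4),g.min(0).round(4),g.max(0).round(4))
    h=(np.linalg.norm(W[...,:2]-[.553,.168],axis=-1)<.045)&(W[...,2]>.125)
    q=W[h];print(" hubz hist",np.histogram(q[:,2],np.arange(.12,.19,.005))[0])
    a=(np.linalg.norm(W[...,:2]-[.527,-.026],axis=-1)<.06)&(W[...,2]>.078)&(W[...,2]<.1)
    q=W[a];print(" anvil",len(q),q.mean(0).round(4),q.min(0).round(4),q.max(0).round(4))
    e=np.linalg.svd(q[:,:2]-q[:,:2].mean(0),full_matrices=False)[2][0];print(" anvil long dir",e)
k=lambda u,v:(183+u/4.39,138+v/4.39)
for n,u,v,z in[("hub",118,107,.15),("griptop",120,182,.206),("railL-c",262,152,.058),("railR-c",362,165,.058),("foot TR",406,107,.012),("foot BR",391,240,.012),("foot BL",35,197,.012),("anvilface",361,160,.088)]:
    print(n,ray(t,*k(u,v),z).round(4))
print("side hub",ray(s,255+88/2.7,120+56/2.7,.15).round(4),"ram",ray(s,255+91/2.7,120+157/2.7,.06).round(4))
E
```

```text
top bottle [ 4.61927704e-01 -2.99310098e-01 -2.29260888e-01  3.81723005e-04] 0.0020798417165843203 212
top grip 35 [0.4852 0.1696 0.2005] [0.476  0.1615 0.1912] [0.496  0.178  0.2107]
 hubz hist [ 0 23 17 24 61 50  4  0  0  0  0  0  0  0]
 anvil 89 [ 0.5244 -0.0191  0.0875] [ 0.4944 -0.0293  0.0796] [ 0.5552 -0.0077  0.0998]
 anvil long dir [-0.99182212  0.12762794]
side bottle [ 4.65952580e-01 -3.02775750e-01 -2.51233522e-01 -3.14358794e-04] 0.0006106206849286044 448
side grip 133 [0.4912 0.1604 0.1762] [0.4811 0.152  0.1449] [0.5019 0.1733 0.202 ]
 hubz hist [ 0 63 25 22 97  5  0  0  0  0  0  0  0  0]
 anvil 152 [ 0.5287 -0.0254  0.0852] [ 0.4995 -0.0365  0.0781] [ 0.5602 -0.0101  0.0902]
 anvil long dir [ 0.99205969 -0.12576796]
hub [0.5515 0.1736 0.15  ]
griptop [0.4835 0.1666 0.206 ]
railL-c [0.533  0.0667 0.058 ]
railR-c [ 0.5216 -0.0135  0.058 ]
foot TR [ 0.5785 -0.0514  0.012 ]
foot BR [ 0.4674 -0.0373  0.012 ]
foot BL [0.5061 0.2546 0.012 ]
anvilface [ 0.5201 -0.0123  0.088 ]
side hub [0.5564 0.157  0.15  ] ram [0.5495 0.1013 0.06  ]
```

```bash
cat >> h.py <<'E'
def down(yaw): # jaws open along (cos yaw, sin yaw)
    x=np.array([0,0,-1.]);y=np.array([np.cos(yaw),np.sin(yaw),0]);return R.from_matrix(np.stack([x,y,np.cross(x,y)],1)).as_rotvec()
E
python3 - <<'E'
from h import *
from cell import manip,cams,inverse_kinematics as ik
p=manip.state()["tool_pos"];manip.move_linear([p[0],p[1],.40],rate=.3)
# choose the half turn with the smaller last joint
best=min((0,np.pi),key=lambda a:abs(j[5]) if (j:=ik([.464,-.301,.13],down(-.24+a))) is not None else 9)
print("half turn",best)
manip.move_pose([.464,-.301,.25],down(-.24+best));manip.move_linear([.464,-.301,.13],rate=.2);manip.dwell(.2)
st=manip.state();print(st["clock"],st["joint_pos"].round(3),st["tool_pos"],st["contact_force"])
M=R.from_rotvec(st["tcp_rot"]).as_matrix()
c=cams.capture("side");np.savez("side1.npz",**c);t=cams.capture("top");np.savez("top1.npz",**t)
im=cv2.resize(c["image"][175:325,230:350],None,fx=4,fy=4,interpolation=cv2.INTER_CUBIC)
for d in(0,.044,-.044):
    u,v=proj(c,st["tool_pos"]+M[:,1]*d);q=(int((u+.5-230)*4),int((v+.5-175)*4));cv2.drawMarker(im,q,(0,0,255),0,12,1);print(d,q)
cv2.imwrite("pics/s1.png",im)
E
```

```text
half turn 0
5.1583 [-0.62   0.127  1.974 -0.     1.037 -0.38 ] [ 0.46513684 -0.30181081  0.13189308] [-0.50624448 -0.03866842  0.03759973]
0 (255, 293)
0.044 (345, 296)
-0.044 (166, 289)
```

View pics/s1.png

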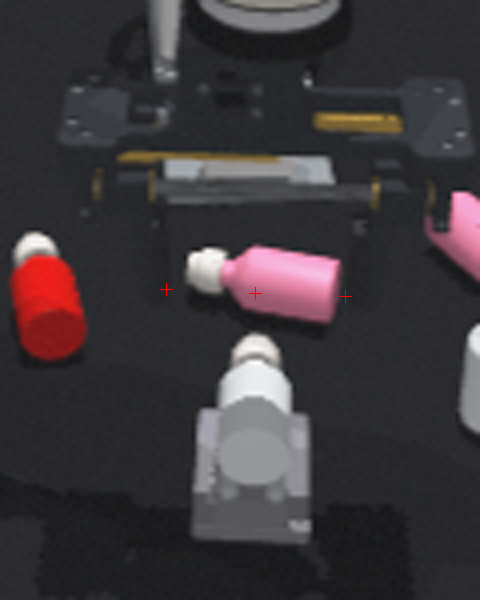

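The side picture shows the bottle clear between the marks at (166,289) and (345,296). The fingers are too dark to see, so I'll use their depth to calibrate both cameras.

```bash
python3 - <<'E'
from h import *
from cell import manip
from fit import fit_bottle
st=manip.state();M=R.from_rotvec(st["tcp_rot"]).as_matrix()
for n in("side","top"):
    W=cloud(np.load(n+"1.npz"));L=(W-st["tool_pos"])@M   # tool frame
    m=(L[...,0]>-.05)&(L[...,0]<.015)&(abs(L[...,1])<.08)&(abs(L[...,2])<.04)
    q=L[m];print(n,len(q))
    for s in(1,-1):
        f=q[q[:,1]*s>.02]
        if len(f)>5: print("  finger",s,len(f),"pct",np.percentile(f,[2,10,50,90,98],axis=0).round(4).tolist())
    # body/whole gripper extent along jaws
    m=(L[...,0]>-.2)&(L[...,0]<-.06)&(abs(L[...,1])<.13)&(abs(L[...,2])<.08);q=L[m]
    if len(q):print("  body",len(q),np.percentile(q,[1,50,99],axis=0).round(4).tolist())
    print("  bottle",fit_bottle(W,(.464,-.302),-.24,.048,True))
E
```

```text
side 380
  finger 1 189 pct [[-0.0481, 0.0454, -0.0069], [-0.0458, 0.0461, 0.0035], [-0.0291, 0.0518, 0.0106], [-0.0066, 0.0587, 0.0128], [-0.0014, 0.0608, 0.0136]]
  finger -1 191 pct [[-0.0488, -0.0587, -0.006], [-0.0456, -0.0567, 0.003], [-0.0283, -0.0495, 0.0107], [-0.0067, -0.0439, 0.0125], [-0.0015, -0.0432, 0.0139]]
  body 4077 [[-0.1981, -0.0895, -0.0275], [-0.1074, -0.0021, 0.0243], [-0.0708, 0.0912, 0.039]]
  bottle (array([ 0.4660482 , -0.30262596, -0.25004954, -0.0004871 ]), np.float64(0.0006532753769860639), 451)
top 0
  body 236 [[-0.1988, -0.0564, -0.034], [-0.1527, -0.0395, -0.0062], [-0.0748, 0.0838, 0.0334]]
  bottle (array([ 0.47613511, -0.30594802,  0.02866864,  0.00306965]), np.float64(0.0015030009967929286), 34)
```

Against the known gripper pose, the side camera reads about (+1.5, −2.5) mm off, so the mean of both cameras is right: bottle at (0.464, −0.301), yaw −0.245. Now I'll grasp it, lift it and bring it over the press.

```bash
python3 - <<'E'
from h import *
from cell import manip,cams
manip.set_gripper(.064,12)
manip.move_linear([.464,-.301,.06],rate=.2,rot=down(-.245))
manip.move_linear([.464,-.301,.029],rate=.08)
st=manip.state();print(st["clock"],st["tool_pos"],st["contact_force"])
manip.set_gripper(.02,12);manip.dwell(.2);st=manip.state();print("grip",st["gripper_width"],st["contact_force"])
manip.move_linear([.464,-.301,.20],rate=.15)
o=np.array([.5382,.0623]);ya=np.array([.1277,.9918]);g=o-.047*ya
manip.move_linear([*g,.20],rate=.25,rot=down(-.128));manip.dwell(.2)
st=manip.state();print(st["clock"],st["tool_pos"],st["gripper_width"],st["contact_force"])
for n in("side","top"):
    c=cams.capture(n);np.savez(n+"2.npz",**c)
    if n=="side":cv2.imwrite("pics/s2.png",cv2.resize(c["image"][80:250,220:370],None,fx=3.5,fy=3.5,interpolation=cv2.INTER_CUBIC))
E
```

```text
6.825 [ 0.46359324 -0.30070519  0.02840693] [-0.24483922  0.67249262  0.88342698]
grip 0.03733028610452347 [ 4.16910495 -0.88824699  2.36167969]
10.475 [0.53210665 0.01474402 0.20000822] 0.03711382962937416 [-0.49905362  0.00150487 -0.49851288]
```

View pics/s2.png

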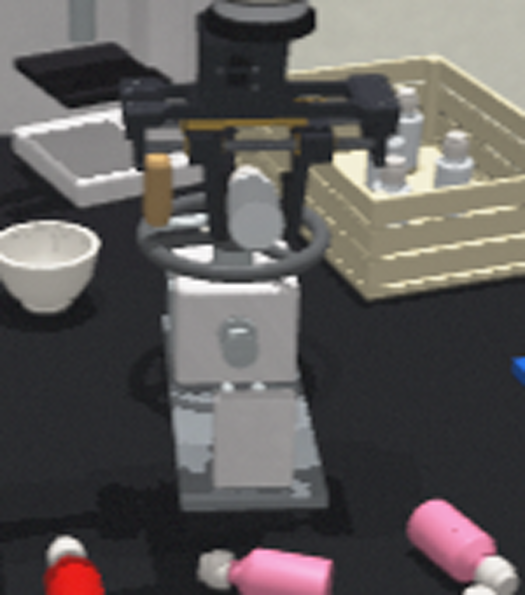

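The bottle is held level in the gripper, base towards the camera at (255,222), above the anvil (255,440) and ram (240,340). Next, a relative check in the side camera of bottle against anvil and ram.

```bash
python3 - <<'E'
from fit import *
from cell import manip
st=manip.state();o=np.array([.5382,.0623]);ya=np.array([.1277,.9918]);xa=np.array([.9918,-.1277])
for f in("side0","side2","top0"):
    W=cloud(np.load(f+".npz"));P=np.dstack([(W[...,:2]-o)@xa,(W[...,:2]-o)@ya,W[...,2]])
    if f=="side2":
        r=fit_bottle(W,st["tool_pos"][:2],-.128,st["tool_pos"][2]+.019,True,rad=.035);x=r[0]
        print("bottle",r,"press coords",(x[:2]-o)@xa,(x[:2]-o)@ya)
    m=(P[...,1]>-.12)&(P[...,1]<-.06)&(abs(P[...,0])<.05)
    a=P[m&(P[...,2]>.082)&(P[...,2]<.094)];print(f,"anvil top y",np.percentile(a[:,1],[2,25,50,75,98]).round(4),"x",np.percentile(a[:,0],[1,99]).round(4))
    a=P[m&(P[...,2]>.03)&(P[...,2]<.075)];print("   anvil outer face y",np.percentile(a[:,1],[10,50,90]).round(4) if len(a) else 0,"x",np.percentile(a[:,0],[1,99]).round(4) if len(a) else 0)
    m=(P[...,1]>.0)&(P[...,1]<.05)&(abs(P[...,0])<.02)&(P[...,2]>.045)&(P[...,2]<.085)
    a=P[m];print("   ram",len(a),np.percentile(a[:,1],[5,25,50,75,95]).round(4),"x",np.percentile(a[:,0],[2,98]).round(4),"z",np.percentile(a[:,2],[2,98]).round(4))
    m=(P[...,1]>.04)&(P[...,1]<.075)&(abs(P[...,0])<.05)&(P[...,2]>.03)&(P[...,2]<.09)
    a=P[m];print("   housing face (58)",len(a),np.median(a[:,1]),"x",np.percentile(a[:,0],[1,99]).round(4))
    m=(P[...,1]>-.065)&(P[...,1]<.02)&(abs(P[...,0])<.03)&(P[...,2]>.03)&(P[...,2]<.075)
    a=P[m];print("   rails",len(a),"x",np.percentile(a[:,0],[2,50,98]).round(4),"mean",a[:,0].mean().round(4))
E
```

```text
side0 anvil top y [-0.0956 -0.0926 -0.0888 -0.0821 -0.075 ] x [-0.0269  0.0303]
   anvil outer face y [-0.0953 -0.0925 -0.0899] x [-0.028   0.0315]
   ram 91 [0.024  0.0271 0.029  0.0305 0.0346] x [-0.0109  0.0148] z [0.0456 0.0754]
   housing face (58) 543 0.060789738535712776 x [-0.0454  0.0489]
   rails 11 x [-0.0132  0.0096  0.0172] mean 0.0026
bottle (array([ 0.53370327,  0.0095689 , -1.16609937,  0.00542217]), np.float64(0.0043390457978719835), 307) press coords 0.00227390163640249 -0.052872942247797795
side2 anvil top y [-0.0951 -0.0918 -0.0884 -0.0811 -0.0746] x [-0.0265  0.0305]
   anvil outer face y [-0.0948 -0.0922 -0.0892] x [-0.0281  0.0313]
   ram 91 [0.0253 0.0269 0.0285 0.0295 0.0352] x [-0.0111  0.0144] z [0.0477 0.0741]
   housing face (58) 537 0.06077986219203181 x [-0.0454  0.049 ]
   rails 12 x [-0.0129  0.0072  0.0175] mean 0.003
top0 anvil top y [-0.0912 -0.0872 -0.0834 -0.0789 -0.074 ] x [-0.0317  0.0257]
   anvil outer face y [-0.0861 -0.0702 -0.0629] x [-0.0331  0.012 ]
   ram 31 [0.0016 0.0293 0.0322 0.0355 0.0382] x [-0.016   0.0118] z [0.0483 0.0785]
   housing face (58) 39 0.06169947358780518 x [-0.0488  0.0397]
   rails 137 x [-0.0202 -0.0029  0.014 ] mean -0.003
```

```bash
python3 - <<'E'
from fit import *
from cell import manip
st=manip.state();p=st["tool_pos"];o=p[:2];ya=np.array([.1277,.9918]);xa=np.array([.9918,-.1277])
c=np.load("side2.npz");W=cloud(c);P=np.dstack([(W[...,:2]-o)@xa,(W[...,:2]-o)@ya,W[...,2]-p[2]-.019])
m=(np.hypot(P[...,0],P[...,2])<.03)&(abs(P[...,1])<.06)&(c["image"].min(-1)>95)
q=P[m];b=q[q[:,1]<-.02];print(len(q),len(b),"base y",np.percentile(b[:,1],[5,25,50,75]).round(4),"x",np.percentile(b[:,0],[1,50,99]).round(4),"z",np.percentile(b[:,2],[1,50,99]).round(4))
E
```

```text
300 179 base y [-0.0294 -0.0278 -0.0267 -0.0249] x [-0.0181 -0.0008  0.0171] z [-0.0168  0.001   0.0183]
```

```bash
python3 - <<'E'
from h import *
from cell import manip,cams
o=np.array([.5382,.0623]);ya=np.array([.1277,.9918]);xa=np.array([.9918,-.1277]);g=o-.0433*ya+.001*xa
manip.move_linear([*g,.20],rate=.1);f0=manip.state()["contact_force"]
manip.move_linear([*g,.055],rate=.15);print(manip.state()["contact_force"]-f0)
z=.055
for z in np.arange(.051,.0385,-.002):
    manip.move_linear([*g,z],rate=.04);s=manip.state();d=s["contact_force"]-f0;print(z,s["tool_pos"].round(4),d.round(2))
    if d[2]>3:break
manip.set_gripper(.060);manip.dwell(.2)
p=manip.state()["tool_pos"];manip.move_linear([p[0],p[1],.24],rate=.25)
manip.set_gripper(.05)
s=manip.state();print(s["clock"],s["gripper_width"])
q=g-.06*ya-.09*xa
for n in("side","top"):
    c=cams.capture(n);np.savez(n+"3.npz",**c)
    if n=="side":cv2.imwrite("pics/s3.png",cv2.resize(c["image"][130:230,245:345],None,fx=5,fy=5,interpolation=cv2.INTER_CUBIC))
E
```

```text
[-0.57953933 -0.20538457  0.60946205]
0.051 [0.534  0.0192 0.0515] [-0.98  0.45 -0.09]
0.048999999999999995 [0.5336 0.0192 0.049 ] [-0.13  0.87  0.61]
0.04699999999999999 [0.5335 0.0192 0.0468] [-0.16 -0.19 -0.12]
0.04499999999999999 [0.5335 0.0192 0.0448] [-0.11  0.59  0.21]
0.04299999999999999 [0.5335 0.0192 0.0428] [-0.46  0.38  0.81]
0.04099999999999999 [0.5344 0.0192 0.0415] [-0.37  0.23  3.15]
15.4667 0.050030109061935814
```

View pics/s3.png

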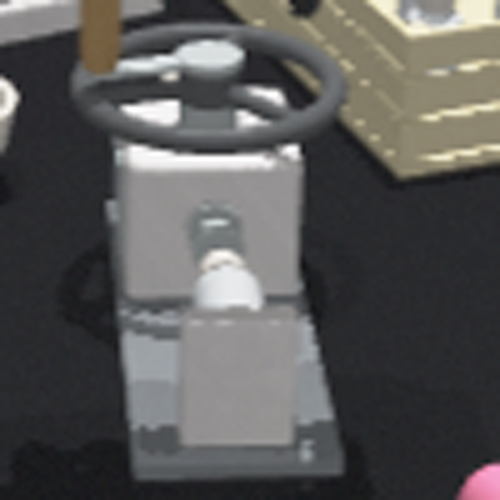

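The bottle lies on the rails behind the anvil block (side crop (230,285)), cap towards the ram at (215,225). Contact came at the expected height. Now the grip.

```bash
cat > w.py <<'E'
from h import *
from cell import manip,cams,inverse_kinematics as ik
import json
ya=np.array([.1277,.9918]);xa=np.array([.9918,-.1277]);hub=np.array([.5528,.1754]);ZT=.159
rad=lambda th:-np.cos(th)*xa-np.sin(th)*ya
tan=lambda th:np.sin(th)*xa-np.cos(th)*ya
def save(**k):json.dump({a:(b.tolist() if hasattr(b,"tolist") else b) for a,b in k.items()},open("st.json","w"))
def load():
    d=json.load(open("st.json"));return {a:np.array(b) if isinstance(b,list) else b for a,b in d.items()}
def wind(d,th_end,step=.12,rate=.06,gain=.03e-3,lim=13,every=4):
    th,C,f0=d["th"],d["C"],d["f0"];i=0
    while th<th_end-1e-6:
        th=min(th+step,th_end);manip.move_linear([*(C+.065*rad(th)),ZT],rate=rate)
        s=manip.state();f=(s["contact_force"]-f0)[:2];fr=f@rad(th);ft=f@tan(th)
        C=C+gain*np.clip(fr,-15,15)*rad(th)
        if i%every==0 or ft<-lim:print(f"{s['clock']:.2f} th {th:.2f} ft {ft:.1f} fr {fr:.1f} C-hub {(C-hub)*1e3} fz {s['contact_force'][2]-f0[2]:.1f} w {s['gripper_width']:.4f} err {((s['tool_pos'][:2]-C)@rad(th)-.065)*1e3:.1f}")
        i+=1
        if ft<-lim:print("LIMIT");break
    save(th=th,C=C,f0=f0)
E
python3 - <<'E'
from w import *
from fit import fit_bottle
for n in("side3","top3"):
    r=fit_bottle(cloud(np.load(n+".npz")),(.5345,.019),-.128,.060,True,rad=.07);o=np.array([.5387,.0663]);print(n,r,"press",(r[0][:2]-o)@xa,(r[0][:2]-o)@ya)
th0=.19;g=hub+.065*rad(th0)
yaw=min((1.443,1.443-np.pi),key=lambda a:abs(j[5]) if (j:=ik([*g,.25],down(a))) is not None else 9)
print(yaw,g)
p=manip.state()["tool_pos"];manip.move_linear([p[0],p[1],.27],rate=.2)
manip.move_pose([*g,.27],down(yaw));manip.move_linear([*g,ZT+.01],rate=.15);manip.move_linear([*g,ZT],rate=.05);manip.dwell(.3)
f0=np.mean([(manip.dwell(.02),manip.state()["contact_force"])[1] for _ in range(8)],0)
print("tare",f0,manip.state()["joint_pos"].round(2))
manip.set_gripper(.012,25);manip.dwell(.3);s=manip.state();print(s["clock"],s["gripper_width"],s["tool_pos"],s["contact_force"]-f0)
save(th=th0,C=hub,f0=f0)
if .021<s["gripper_width"]<.027: wind(load(),.67,every=1)
cv2.imwrite("pics/s4.png",cv2.resize(cams.capture("side")["image"][80:230,225:345],None,fx=4,fy=4,interpolation=cv2.INTER_CUBIC))
E
```

```text
side3 (array([ 0.52942578, -0.00375668, -0.0572785 ,  0.01294704]), np.float64(0.0032582703129734477), 372) press -0.0002519379861432962 -0.07066653163010378
top3 (array([ 0.52720831,  0.0060294 , -0.10894679,  0.01877694]), np.float64(0.005171681902093356), 85) press -0.003700899683030049 -0.06124386754436511
1.443 [0.48792551 0.17137596]
tare [0.03469644 0.04427449 0.02523198] [ 0.29  0.03  2.02  0.    1.09 -1.15]
19.45 0.02358874071721244 [0.48788968 0.17120635 0.15899358] [-0.34277047 -1.32436646  0.62917169]
19.73 th 0.31 ft -0.8 fr 0.1 C-hub [-0.00426077 -0.00078391] fz -0.3 w 0.0235 err -0.1
20.02 th 0.43 ft -1.3 fr -0.2 C-hub [0.00091533 0.0008283 ] fz -0.8 w 0.0231 err -0.1
20.30 th 0.55 ft -1.0 fr -1.1 C-hub [0.0300119 0.0138901] fz -0.5 w 0.0229 err -0.2
20.58 th 0.67 ft -0.2 fr -2.9 C-hub [0.10442428 0.05869243] fz -2.0 w 0.0233 err -0.2
```

View pics/s4.png

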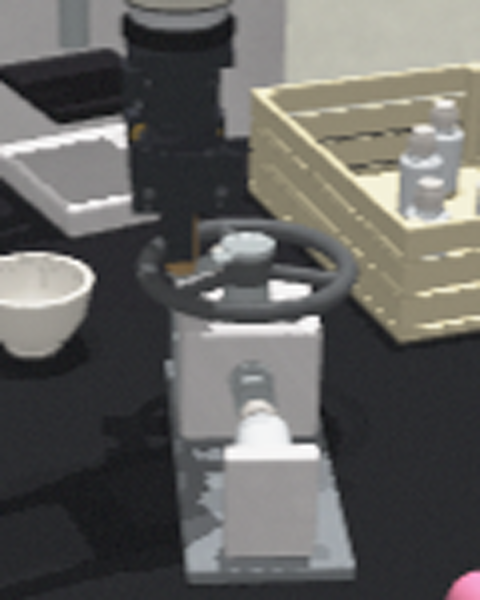

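The gripper holds the grip (fingers at (180,235)); the arm has turned and the bottle lies in line with the ram. I'll continue winding.

```bash
python3 - <<'E'
from w import *
wind(load(),3.2,every=2)
cv2.imwrite("pics/s5.png",cv2.resize(cams.capture("side")["image"][80:230,225:345],None,fx=4,fy=4,interpolation=cv2.INTER_CUBIC))
E
```

```text
20.92 th 0.79 ft -1.0 fr -2.7 C-hub [0.16868744 0.10876835] fz -2.3 w 0.0232 err -0.1
21.48 th 1.03 ft -1.2 fr -4.3 C-hub [0.33156751 0.29245623] fz -2.7 w 0.0231 err -0.0
22.05 th 1.27 ft -0.4 fr -3.7 C-hub [0.44370947 0.50129493] fz -1.6 w 0.0235 err 0.1
22.62 th 1.51 ft -0.9 fr -3.2 C-hub [0.4942871  0.69727975] fz 0.4 w 0.0231 err 0.2
23.18 th 1.75 ft -1.5 fr -3.1 C-hub [0.49634136 0.89047505] fz 1.3 w 0.0229 err 0.2
23.75 th 1.99 ft -1.1 fr -2.9 C-hub [0.45737989 1.05429286] fz 0.2 w 0.0232 err 0.2
24.32 th 2.23 ft -2.5 fr -1.8 C-hub [0.40956266 1.14747488] fz 2.2 w 0.0231 err 0.2
24.88 th 2.47 ft -2.8 fr -2.2 C-hub [0.32769875 1.24200666] fz 2.0 w 0.0234 err 0.1
25.45 th 2.71 ft -1.2 fr -2.2 C-hub [0.2054648  1.33050282] fz 1.0 w 0.0235 err 0.1
26.02 th 2.95 ft -2.2 fr -2.4 C-hub [0.07605012 1.38167738] fz 1.2 w 0.0230 err 0.1
26.58 th 3.19 ft -0.6 fr -1.1 C-hub [-0.01270206  1.39560376] fz 0.5 w 0.0236 err 0.0
```

View pics/s5.png

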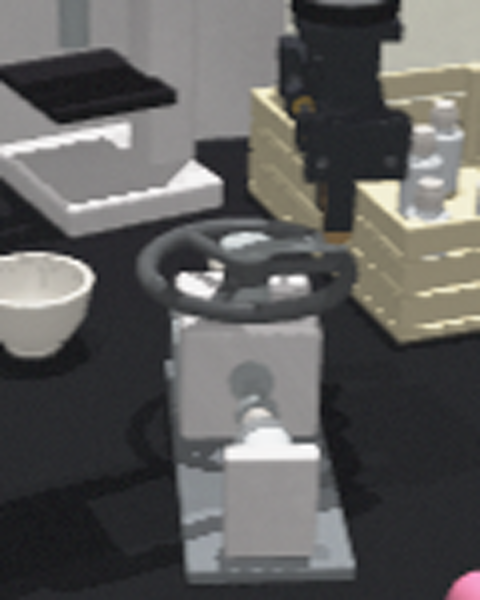

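The ram is out at (255,405) with the cap against it and the grip at the far side, so the press stroke worked. Second half, then a fine approach to the stop.

```bash
python3 - <<'E'
from w import *
wind(load(),6.0,every=3)
d=load();th,C,f0=d["th"],d["C"],d["f0"]
def ft(n=5):
    F=np.mean([(manip.dwell(.02),manip.state()["contact_force"])[1] for _ in range(n)],0)-f0
    return F[:2]@tan(th),F[:2]@rad(th),F[2]
i=0;f=ft();print(manip.state()["clock"],"at 6.0",np.round(f,2))
while f[0]>-14.2 and th<6.5 and manip.state()["clock"]<60:
    th+=(.009 if f[0]>-4 else .004 if f[0]>-9 else .002)
    manip.move_linear([*(C+.065*rad(th)),ZT],rate=.02);f=ft(3 if f[0]>-4 else 5)
    if i%5==0 or f[0]<-4:print(f"{manip.state()['clock']:.2f} {th:.3f}",np.round(f,1))
    i+=1
save(th=th,C=C,f0=f0)
t0=manip.state()["clock"];L=[]
if f[0]<-13:
    while manip.state()["clock"]-t0<1.05:
        L.append(ft(4)[0])
print("lean",np.round(L,1),manip.state()["clock"])
E
```

```text
27.17 th 3.32 ft -0.9 fr -0.6 C-hub [-0.08159557  1.39813694] fz 0.5 w 0.0230 err 0.0
28.02 th 3.68 ft -0.6 fr -2.7 C-hub [-0.2729169   1.33866903] fz -0.3 w 0.0230 err 0.0
28.87 th 4.04 ft -1.4 fr -1.8 C-hub [-0.46301077  1.19840987] fz 0.8 w 0.0233 err 0.0
29.72 th 4.40 ft -0.8 fr -4.1 C-hub [-0.60402833  0.96296501] fz -0.1 w 0.0231 err 0.1
30.57 th 4.76 ft -0.1 fr -2.3 C-hub [-0.65830696  0.71672738] fz -1.4 w 0.0231 err 0.2
31.42 th 5.12 ft -0.6 fr -2.7 C-hub [-0.61639829  0.47349992] fz -0.5 w 0.0231 err 0.2
32.27 th 5.48 ft -0.4 fr -1.7 C-hub [-0.55916646  0.37148035] fz -1.2 w 0.0232 err 0.0
33.12 th 5.84 ft -0.8 fr -2.6 C-hub [-0.39520553  0.23762539] fz -2.1 w 0.0232 err 0.1
33.7333 at 6.0 [-2.13 -1.65 -2.05]
34.03 6.009 [-3.5 -1.3 -2.3]
35.53 6.054 [-3.2 -0.2 -0.4]
37.03 6.099 [-2.5 -0.5 -0.1]
38.53 6.144 [-3.3 -0.7 -0.6]
40.03 6.189 [-3.1 -1.2 -1.1]
41.53 6.234 [-3.3 -2.4 -1. ]
43.03 6.279 [-4.3 -3.3 -1.4]
43.37 6.283 [-4.8 -3.1 -2.1]
43.70 6.287 [-4.6 -3.1 -2.1]
44.03 6.291 [-6.3 -3.3 -2.4]
44.37 6.295 [-6.5 -2.9 -2.8]
44.70 6.299 [-7.  -3.1 -2.4]
45.03 6.303 [-7.3 -3.1 -2.8]
45.37 6.307 [-8.  -3.1 -2.6]
45.70 6.311 [-8.6 -2.9 -3.1]
46.03 6.315 [-9.7 -3.2 -3.2]
46.37 6.317 [-9.7 -3.2 -2.9]
46.70 6.319 [-10.   -3.1  -3.5]
47.03 6.321 [-10.4  -3.4  -3.5]
47.37 6.323 [-10.7  -3.2  -3.7]
47.70 6.325 [-11.   -2.8  -3.5]
48.03 6.327 [-11.1  -3.   -3.9]
48.37 6.329 [-11.6  -3.5  -3.8]
48.70 6.331 [-12.3  -3.1  -4.1]
49.03 6.333 [-12.1  -3.2  -3.9]
49.37 6.335 [-12.4  -2.9  -3.7]
49.70 6.337 [-12.9  -3.1  -4.2]
50.03 6.339 [-12.9  -3.2  -4.3]
50.37 6.341 [-13.5  -3.   -4.3]
50.70 6.343 [-13.4  -3.2  -5. ]
51.03 6.345 [-13.8  -3.2  -4.5]
51.37 6.347 [-14.   -3.2  -4.8]
51.70 6.349 [-14.8  -3.6  -4.6]
lean [-14.3 -14.6 -14.3 -14.4 -14.4 -14.5 -14.5 -14.5 -14.6 -15.  -14.5 -14.8
 -14.4 -14.7 -14.5 -14.6] 52.7667
```

```bash
python3 - <<'E'
from w import *
d=load();C,f0=d["C"],d["f0"]
manip.move_linear([*(C+.065*rad(6.287)),ZT],rate=.02)
manip.set_gripper(.056);manip.dwell(.1);s=manip.state();print(s["clock"],s["gripper_width"],s["contact_force"]-f0)
p=s["tool_pos"];manip.move_linear([p[0],p[1],.27],rate=.15)
manip.move_linear([.40,.25,.34],rate=.25)
s=manip.state();print(s["clock"],s["contact_force"]-f0)
c=cams.capture("side");t=cams.capture("top");np.savez("side6.npz",**c);np.savez("top6.npz",**t)
a=cv2.resize(c["image"][115:225,245:335],None,fx=4.4,fy=4.4,interpolation=cv2.INTER_CUBIC)
b=cv2.resize(t["image"][138:203,183:283],None,fx=4,fy=4,interpolation=cv2.INTER_CUBIC)
im=np.zeros((484,800,3),np.uint8);im[:a.shape[0],:a.shape[1]]=a;im[:b.shape[0],400:800]=b;cv2.imwrite("pics/f.png",im)
for W,n in((cloud(np.load("top0.npz")),"top0"),(cloud(t),"top6"),(cloud(np.load("side0.npz")),"side0"),(cloud(c),"side6")):
    im=(np.load(n+".npz")["image"]).astype(int)
    g=W[(im[...,2]-im[...,0]>40)&(np.linalg.norm(W[...,:2]-[.488,.172],axis=-1)<.04)&(W[...,2]>.15)];print(n,len(g),g.mean(0).round(4) if len(g) else 0)
E
```

```text
53.8583 0.055976439778701884 [-0.53308733 -0.92465998  0.18452816]
55.425 [ 0.29209882 -0.7495843  -0.47723813]
top0 35 [0.4852 0.1696 0.2005]
top6 30 [0.4862 0.1828 0.2   ]
side0 124 [0.4912 0.1603 0.1783]
side6 123 [0.4913 0.1738 0.1784]
```

View pics/f.png

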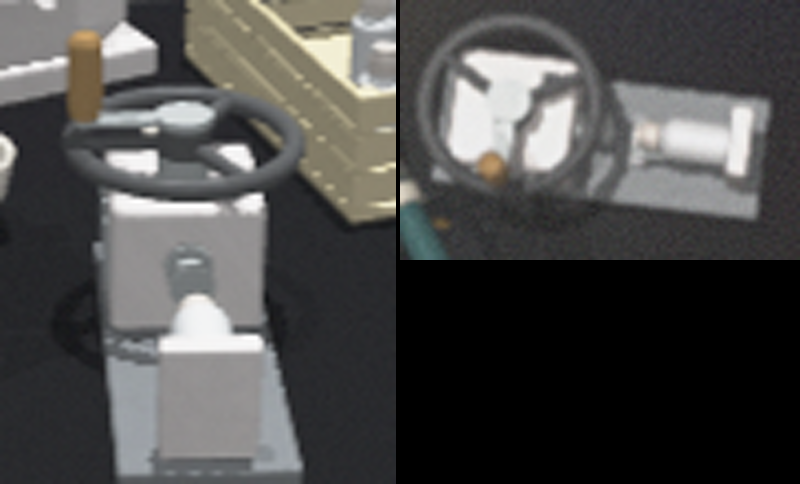

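Wheel back at 0/2π: the grip is 13 mm short of its start position, as expected. The bottle lies against the anvil with its cap closed down, the ram is drawn back, and the arm is clear. Handing in.

```bash
python3 -c "
from cell import order,manip
order.close_job();print(manip.state()['clock'])"
```

```text
the job is handed in; nothing more can be done
the job is handed in; nothing more can be done
```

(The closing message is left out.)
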